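Register a piece of wood in the cut-off jig

TASK

Get the loose piece of wood on the cut-off jig ready for its cut: first push it back until its long side lies flat against the aluminium fence, still clear of the stops, then push it along the fence until its end is up against the red stop, and leave it tight against both. Only push it: the wood stays lying on the plywood the whole time, never lifted or tipped up. Leave the sanding block, the tape measure and the green pencil where they are.

Things in the scene. Friction and masses are not known exactly. Their poses are not given: they have to be found in the camera images.
- jig: Cut-off jig, fixed: plywood base 12 mm thick with an aluminium fence along its far edge. Origin on the bench surface, z up; +x points across the base to the fence, +y along the fence. Base x -100 to +120 mm, y -270 to +270 mm, top at z = 12 mm. The fence's near face, which the wood must lie against, is the plane x = +90 mm; the fence is 30 mm thick, its top at z = 47 mm.
- stop_red: Red stop block fixed near the left or the right end of the fence: 30 mm wide along it, sticking out 50 mm over the base, 40 mm high; black knob over the fence to 53 mm above the base. Origin: at the fence's near face, mid-width, on the base's top; axes as the jig's. Its face for the wood is 15 mm from the origin along jig y, towards the fence's middle.
- stop_black: The black stop block, same shape, size and origin as the red one, locked near the other end of the fence; set for another job, not used now.
- workpiece: Loose softwood piece lying skewed on the jig's base between the stops: 64 mm wide (its x), 210 mm long (its y), 38 mm thick, 0.17 to 0.34 kg. Slides at under 5 N; rubbing along the fence it can take over 9 N. Origin at the centre of its underside. Against the fence its origin is at jig x = +58 mm; against a stop it is 120 mm from that stop's origin along jig y.
- sanding_block: Brown wooden sanding block with cork face, 64 x 111 (its y) x 30 mm high, loose on the bench just in front of the jig's near edge. Leave alone. Origin at the centre of its underside.
- tape_measure: Yellow and black pocket tape measure, 37 x 91 (its y) x 66 mm high, loose on the bench just in front of the jig's near edge. Leave alone. Origin at the centre of its underside.
- green_pencil: Green pencil, 173 mm long (its y), 13 mm wide, 8 mm high, loose on the bench behind the fence. Leave alone. Origin at the centre of its underside.
Not all that is in view belongs to the job. There is more than one size of the workpiece; the job needs the largest.

How it is judged:
By the outcome, as a careful person would: the job done as asked, in the order asked, and still so for the second after the job is handed in, with the robot touching nothing.
It also fails if it takes over 58 s, if anything falls off the work surface, if the arm or the gripper's body presses on something with over 40 N, if the wrist force passes 120 N, or if a joint passes its speed limit or range.

ROBOT

A 6-joint arm with a two-finger parallel gripper is mounted at the origin on a cart in front of the work surface, level with it; the furniture and walls round the work are solid. World frame = base frame: x ahead of the robot, y to its left, z up, the work surface at z = 0. Lengths are in m, angles in rad, forces in N, time in s.
With the tool pointing down it reaches from about 0.35 to 0.775 m from the base axis. Payload 5.5 kg.
Tool frame: the origin (TCP) lies at the very end of the fingers, on their centre line; the grasp point (between the pads) lies 19 mm behind it; z points along the fingers, y is the line along which they close (so a half turn about z gives the same grasp; the last joint's range is limited). The gripper opens to 85 mm and grips with 20 to 120 N. Pads are 22 mm wide; open, the fingers measure 114 mm over their backs; the gripper's body (76 mm by 85 mm) begins 54 mm behind the grasp point. The pads swing forward as they close: fully open they stand 13 mm farther back than shut.
Start: joints at [-1.385, 0.313, 0.046, 1.304, 0, 1.431], TCP at [0.184, -0.545, 0.231] pointing down, gripper open.
Joint ranges: [-2.76, 2.76], [-0.86, 1.69], [-1.03, 1.26], [-2.2, 2.34], [-1.47, 1.5], [-3.14, 3.14]. Speed limits (rad/s): [2.57, 2.57, 3.14, 3.14, 3.14, 3.14].

INTERFACE

Orientations are given as a unit quaternion [w, x, y, z].
In Python, from workcell import env, imaging, ticket gives the robot as it stands. The module is installed in compiled form; this text tells all that it offers.
- The arm moves only by the tool apply_moves, never from a script. Its argument "rows" is a list of rows, each an object with "xyz": the shift along the tool's x, y, z in mm, a list of three; "turn": the turn, a rotation vector about the tool's x, y, z in rad, a list of three; "grip": the opening, from 0 (shut) to 1 (fully open). A call has 1 to 12 rows; each row is the pose to reach, as a shift and turn from the pose commanded when the call began, along the tool's axes at that moment; what a row does not reach only later rows make up. A row lasts 1/12 s, in which the tool goes at most 41.7 mm and 7.16 degrees, less where a joint would pass 70% of its speed; a pose out of reach is approached as far as the arm can. A call with a gripper value outside its range is refused whole. The fingers move at their own pace and stop on an object; "force" is the grip in N (left out, the last holds). Time passes only in rows, so rows that repeat a pose let the fingers close. It gives the time, the measured TCP pose, the force, the opening and the grip force at its end, in the units of the state.
- env.get_state(): the state, without advancing time (a new reading comes with each control period).
- imaging.read_camera(name): name is "side" or "top"; returns a dict with "color" (480x640x3 uint8, blue, green, red), "z_map" (480x640 float32, m along the optical axis (not along the pixel's ray), 0 where there is no reading), "camera_matrix" (3x3 intrinsics, pixels), "view" (4x4, takes a point from world to camera coordinates). Camera axes: x right, y down, z forward; pixel columns grow to the right and rows downward; lengths in m; the calibration is good to about 2 mm. A picture is of the moment at which its call begins.
- ticket.hand_in(): hands the job in; it is judged then, once.
The state is a dict: "clock": time; "joint_pos": joint angles; "qvel": joint speeds; "tau": joint torques, N m; "tcp_pos": TCP position; "orientation": TCP orientation; "wrist_force": force on the tool from outside, world axes, zero at the start; "ft_torque": the same for the moment, N m; "finger_gap": finger opening in m; "grip_force": force on a finger pad.
Only numpy, scipy, OpenCV 4.12 (cv2) and the standard library are available. Lean on these libraries where they do the work, as an engineer would, in place of code of your own. Each camera call takes 0.05 s, during which the arm holds its last target. There are 200 camera calls.

## Working session

There is one attempt and no reset: what is moved stays moved. The work goes in short steps, Python scripts to look and compute and a tool call to move; the robot and the scene stay as the last step left them, time stands still between calls to the robot, and variables do not carry over. Pictures are saved under pics/ and viewed, at most 10 in all, crops included, and the job is handed in when it is done.

Besides the shell and the picture viewer there is one more tool, called by a JSON object that holds its "fn" and its "kwargs". apply_moves: Moves the arm, as the interface text tells. Its arguments: {"type":"object","properties":{"rows":{"type":"array"},"force":{"type":"number"}},"required":["rows"]}

```bash
mkdir -p pics; cat > h.py <<'E'
import numpy as np, cv2
from workcell import env, imaging, ticket
def cam(n,save=None):
    d=imaging.read_camera(n)
    if save: cv2.imwrite('pics/'+save,d['color'])
    K=np.array(d['camera_matrix']);z=d['z_map'];v,u=np.mgrid[:480,:640]
    P=np.stack([(u-K[0,2])/K[0,0]*z,(v-K[1,2])/K[1,1]*z,z,np.ones_like(z)],-1)
    W=P@np.linalg.inv(d['view']).T
    W=W[...,:3]; W[z==0]=np.nan
    return d,W
E
python3 - <<'E'
from h import *
d,W=cam('top','top0.png');np.save('W0.npy',W);cam('side','side0.png')
print(d['camera_matrix'],d['view']);print(env.get_state())
E
```

```text
[[484.35291229   0.         318.68499088]
 [  0.         484.35291229 241.01333178]
 [  0.           0.           1.        ]] [[-0.01234807 -0.99982087 -0.01434425  0.00327062]
 [-0.98919885  0.0143098  -0.14587961  0.56936641]
 [ 0.14605874  0.01238799 -0.98919835  1.06098281]
 [ 0.          0.          0.          1.        ]]
{'clock': 0.1, 'joint_pos': array([-1.38458741e+00,  3.13937837e-01,  4.50644905e-02,  1.30363728e+00,
       -4.36203089e-05,  1.43119833e+00]), 'qvel': array([ 0.00065834, -0.00104904,  0.00357792,  0.00104349, -0.00036052,
        0.00136178]), 'tau': array([ 2.14284424e-03, -4.81722021e+01,  2.99246943e+01,  1.26263688e-02,
       -2.75015673e-04, -8.75329889e-07]), 'tcp_pos': array([ 0.18393058, -0.54427453,  0.23047945]), 'orientation': array([-8.56411347e-04,  9.86760183e-01,  1.62183863e-01, -4.17787444e-05]), 'wrist_force': array([ 0.30471542, -0.64926458,  1.08908172]), 'ft_torque': array([ 0.00161714,  0.00540666, -0.05203646]), 'grip_force': 0.0, 'finger_gap': 0.08528849974628598}
```

View pics/top0.png

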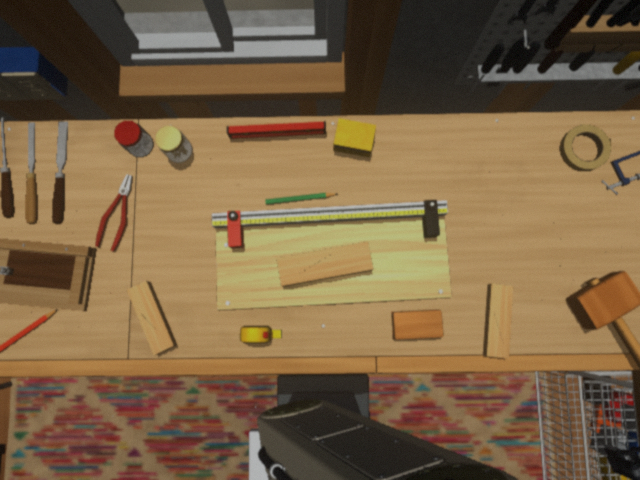

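View pics/side0.png

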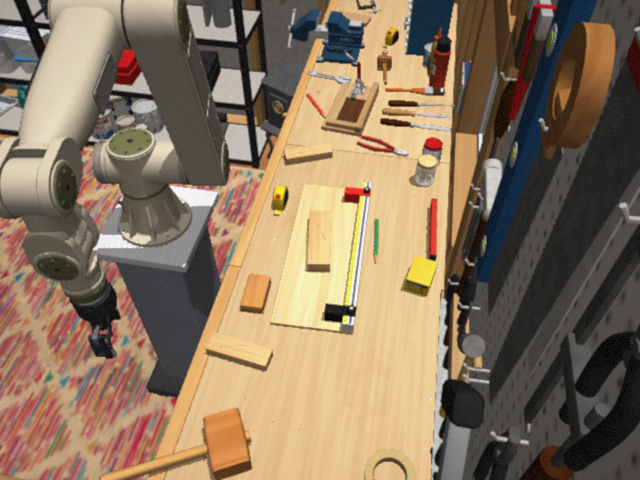

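The top view shows the jig base at about (218..450, 203..308). The fence is along its upper edge, with the red stop at (235,228) on the left (+y) and the black one at (431,218). There are three wood pieces: one on the jig at (324,263), and two off-cuts on the bench at (150,318) and (498,320). The one on the jig, lying skewed between the stops, fits the description. I'll confirm with its size and a crop.

```bash
cat >> h.py <<'E'
def rect(W,m):
    p=W[m][:,:2].astype(np.float32); return cv2.minAreaRect(p)
def piece(W,roi,zlo,zhi):
    u0,v0,u1,v1=roi; m=np.zeros(W.shape[:2],bool)
    m[v0:v1,u0:u1]=((W[...,2]>zlo)&(W[...,2]<zhi))[v0:v1,u0:u1]
    m=cv2.morphologyEx(m.astype(np.uint8),cv2.MORPH_OPEN,np.ones((3,3),np.uint8))
    n,l,s,c=cv2.connectedComponentsWithStats(m); k=1+np.argmax(s[1:,4]); return l==k
def show(name,W,roi,zlo,zhi):
    m=piece(W,roi,zlo,zhi);r=rect(W,m); print(name,m.sum(),'c',np.round(r[0],4),'size',np.round(r[1],4),'ang',round(r[2],2),'z',round(float(np.nanmedian(W[m][:,2])),4)); return m
E
python3 - <<'E'
from h import *
W=np.load('W0.npy')
show('work',W,(265,230,385,295),.042,.056)
show('L',W,(120,270,185,360),.02,.06)
show('R',W,(480,275,520,365),.02,.06)
show('base',W,(205,190,460,315),.007,.017)
show('red',W,(222,205,250,255),.046,.07)
show('black',W,(418,195,445,245),.046,.07)
m=show('fence',W,(248,195,418,230),.04,.055)
p=W[m]; print('fence x range at ends')
for a,b in((255,265),(320,330),(400,410)):
    q=W[190:232,a:b][m[190:232,a:b]]; print(q.min(0),q.max(0))
show('sand',W,(385,300,450,350),.02,.05);show('tape',W,(235,315,290,350),.02,.08)
show('pencil',W,(260,185,342,208),.003,.015)
c=cv2.imread('pics/top0.png')[180:360,200:470]; cv2.imwrite('pics/c0.png',cv2.resize(c,None,fx=2.9,fy=2.9,interpolation=cv2.INTER_CUBIC))
E
```

```text
work 2650 c [ 0.5166 -0.0162] size [0.0645 0.2099] ang 9.6 z 0.0504
L 1638 c [0.4016 0.3809] size [0.1617 0.0513] ang 24.67 z 0.0294
R 1685 c [ 0.3851 -0.4059] size [0.0515 0.1618] ang 82.22 z 0.0299
base 15100 c [ 0.5229 -0.033 ] size [0.1909 0.5405] ang 2.35 z 0.0123
red 473 c [0.5996 0.1886] size [0.0817 0.0367] ang 4.34 z 0.0528
black 550 c [ 0.6182 -0.2641] size [0.0826 0.049 ] ang 9.98 z 0.0527
fence 2259 c [ 0.6326 -0.0368] size [0.0318 0.3882] ang 2.53 z 0.0473
fence x range at ends
[0.61054117 0.11957236 0.04043319] [0.64063133 0.14107269 0.05253382]
[ 0.61614662 -0.02903134  0.04134993] [ 0.64746603 -0.00800434  0.05107477]
[ 0.62387374 -0.21201774  0.04031107] [ 0.65416071 -0.19000613  0.05414671]
sand 1365 c [ 0.3785 -0.2238] size [0.0621 0.1104] ang 1.87 z 0.0301
tape 529 c [0.362  0.1406] size [0.0669 0.0367] ang 88.78 z 0.0601
pencil 350 c [0.6788 0.043 ] size [0.0147 0.1612] ang 5.84 z 0.0076
```

View pics/c0.png

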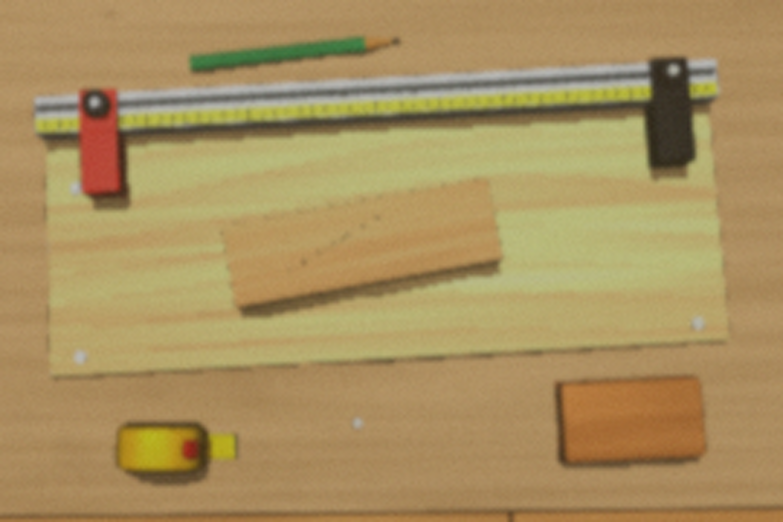

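The on-jig piece measures 64 x 210 mm with its top at z = 50, so it is the largest. The off-cuts are 162 x 51 mm. The crop shows the wood between the red stop at (100,140) and the black stop at (670,110), skewed about 7° to the fence. My plan is to push with the open gripper, one finger on each side of the wood's centre, square to the fence.

{"fn": "apply_moves", "kwargs": {"rows": [{"xyz":[35,-34,5],"turn":[0,0,0.1],"grip":1},{"xyz":[418,-413,60],"turn":[0,0,0.283],"grip":1},{"xyz":[418,-413,60],"turn":[0,0,0.283],"grip":1},{"xyz":[418,-413,60],"turn":[0,0,0.283],"grip":1},{"xyz":[418,-413,60],"turn":[0,0,0.283],"grip":1},{"xyz":[418,-413,60],"turn":[0,0,0.283],"grip":1},{"xyz":[418,-413,60],"turn":[0,0,0.283],"grip":1},{"xyz":[418,-413,60],"turn":[0,0,0.283],"grip":1},{"xyz":[418,-413,60],"turn":[0,0,0.283],"grip":1},{"xyz":[418,-413,60],"turn":[0,0,0.283],"grip":1},{"xyz":[418,-413,60],"turn":[0,0,0.283],"grip":1},{"xyz":[418,-413,60],"turn":[0,0,0.283],"grip":1}]}}

```text
clock: 1.1
tcp_pos: [0.4076, -0.0983, 0.1802]
orientation: [0.0, 1.0, 0.021, 0.0]
wrist_force: [0.8, -1.5, 0.6]
finger_gap: 0.0855
grip_force: 0.0
```

```bash
cat >> h.py <<'E'
from scipy.spatial.transform import Rotation as Ro
O=np.array([.528,-.033]);TH=np.radians(2.45)
X=np.array([np.cos(TH),np.sin(TH)]);Y=np.array([-X[1],X[0]])
def tojig(p): return np.array([(np.array(p)[:2]-O)@X,(np.array(p)[:2]-O)@Y])*1000
def st(goal=None,yaw=TH):
    s=env.get_state();q=s['orientation'];R=Ro.from_quat([q[1],q[2],q[3],q[0]])
    print('t',round(s['clock'],2),'jig',np.round(tojig(s['tcp_pos']),1),'z',round(s['tcp_pos'][2]*1e3,1),'yaw-TH',np.round(np.degrees(np.arctan2(R.as_matrix()[1,0],R.as_matrix()[0,0])-TH),2),'F',np.round(s['wrist_force'],1),'tz',np.round(R.as_matrix()[:,2],3))
    if goal is not None:
        w=np.r_[O+goal[0]/1e3*X+goal[1]/1e3*Y,goal[2]/1e3]; T=Ro.from_matrix(np.c_[np.r_[X,0],np.r_[-Y,0],[0,0,-1]])
        print('xyz',np.round(R.inv().apply(w-s['tcp_pos'])*1e3,1),'turn',np.round((R.inv()*T).as_rotvec(),3))
    return s
E
python3 -c "
from h import *
st((-80,17,100))"
```

```text
t 1.1 jig [-123.1  -60.1] z 180.2 yaw-TH -0.01 F [ 0.8 -1.5  0.6] tz [ 0. -0. -1.]
xyz [ 43.1 -77.1  80.2] turn [ 0. -0. -0.]
```

{"fn": "apply_moves", "kwargs": {"rows": [{"xyz":[43,-77,80],"turn":[0,0,0],"grip":1},{"xyz":[43,-77,80],"turn":[0,0,0],"grip":1},{"xyz":[43,-77,80],"turn":[0,0,0],"grip":1},{"xyz":[43,-77,80],"turn":[0,0,0],"grip":1},{"xyz":[43,-77,80],"turn":[0,0,0],"grip":1}]}}

```text
clock: 1.52
tcp_pos: [0.4457, -0.0201, 0.0988]
orientation: [-0.0, 1.0, 0.023, -0.002]
wrist_force: [-0.2, -0.4, 0.8]
finger_gap: 0.0855
grip_force: 0.0
```

```bash
python3 -c "
from h import *
st((-80,17,15)); cam('side','s1.png')
c=cv2.imread('pics/s1.png')[150:350,180:440];cv2.imwrite('pics/s1c.png',cv2.resize(c,None,fx=3,fy=3))"
```

```text
t 1.52 jig [-81.7  16.5] z 98.8 yaw-TH 0.2 F [-0.2 -0.4  0.8] tz [-0.004  0.001 -1.   ]
xyz [ 2.1 -0.5 83.8] turn [-0.001  0.004  0.003]
```

View pics/s1c.png

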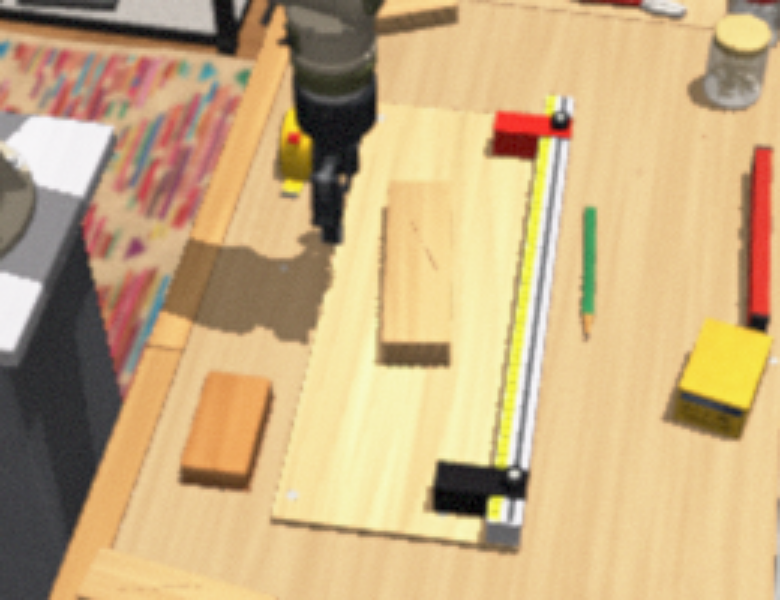

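The gripper tips, at about (333,235) in the crop, are just in front of the wood's near side and clear of the tape at (297,150). I'll lower them next.

{"fn": "apply_moves", "kwargs": {"rows": [{"xyz":[2,0,35],"turn":[0,0,0],"grip":1},{"xyz":[2,0,60],"turn":[0,0,0],"grip":1},{"xyz":[2,0,75],"turn":[0,0,0],"grip":1},{"xyz":[2,0,84],"turn":[0,0,0],"grip":1},{"xyz":[2,0,84],"turn":[0,0,0],"grip":1},{"xyz":[2,0,84],"turn":[0,0,0],"grip":1}]}}

```text
clock: 2.07
tcp_pos: [0.4495, -0.0224, 0.0173]
orientation: [0.0, 1.0, 0.021, 0.0]
wrist_force: [-0.2, 0.8, 0.9]
finger_gap: 0.0852
grip_force: 0.0
```

{"fn": "apply_moves", "kwargs": {"rows": [{"xyz":[5,0,0],"turn":[0,0,0],"grip":1},{"xyz":[10,0,0],"turn":[0,0,0],"grip":1},{"xyz":[15,0,0],"turn":[0,0,0],"grip":1},{"xyz":[20,0,0],"turn":[0,0,0],"grip":1},{"xyz":[25,0,0],"turn":[0,0,0],"grip":1},{"xyz":[30,0,0],"turn":[0,0,0],"grip":1},{"xyz":[35,0,0],"turn":[0,0,0],"grip":1},{"xyz":[40,0,0],"turn":[0,0,0],"grip":1}]}}

```text
clock: 2.73
tcp_pos: [0.4889, -0.0195, 0.0163]
orientation: [-0.0, 1.0, 0.022, -0.001]
wrist_force: [-3.1, 1.4, 1.8]
finger_gap: 0.0856
grip_force: 1.4
```

```bash
python3 -c "
from h import *
st((15,17,14)); d,W=cam('top','t2.png')
m=show('work',W,(255,205,390,295),.046,.054);print(tojig(rect(W,m)[0]))"
```

```text
t 2.73 jig [-38.4  15.2] z 16.3 yaw-TH 0.03 F [-3.1  1.4  1.8] tz [-0.001  0.    -1.   ]
xyz [53.4 -1.8  2.2] turn [-0.     0.001  0.   ]
work 226 c [0.5241 0.0752] size [0.0252 0.0636] ang 89.77 z 0.0502
[  0.76300925 108.24341624]
```

{"fn": "apply_moves", "kwargs": {"rows": [{"xyz":[5,0,0],"turn":[0,0,0],"grip":1},{"xyz":[10,0,0],"turn":[0,0,0],"grip":1},{"xyz":[15,0,0],"turn":[0,0,0],"grip":1},{"xyz":[20,0,0],"turn":[0,0,0],"grip":1},{"xyz":[25,0,0],"turn":[0,0,0],"grip":1},{"xyz":[30,0,0],"turn":[0,0,0],"grip":1},{"xyz":[34,0,0],"turn":[0,0,0],"grip":1},{"xyz":[37,0,0],"turn":[0,0,0],"grip":1},{"xyz":[40,0,0],"turn":[0,0,0],"grip":1},{"xyz":[42,0,0],"turn":[0,0,0],"grip":1},{"xyz":[44,0,0],"turn":[0,0,0],"grip":1}]}}

```text
clock: 3.7
tcp_pos: [0.5331, -0.0179, 0.0164]
orientation: [0.0, 1.0, 0.021, -0.0]
wrist_force: [-1.7, -1.3, 0.0]
finger_gap: 0.0855
grip_force: 0.8
```

{"fn": "apply_moves", "kwargs": {"rows": [{"xyz":[1,0,0],"turn":[0,0,0],"grip":1},{"xyz":[2,0,0],"turn":[0,0,0],"grip":1},{"xyz":[3,0,0],"turn":[0,0,0],"grip":1},{"xyz":[4,0,0],"turn":[0,0,0],"grip":1}]}}

```text
clock: 4.03
tcp_pos: [0.5369, -0.0178, 0.0165]
orientation: [0.0, 1.0, 0.021, -0.0]
wrist_force: [-0.4, -0.6, -1.1]
finger_gap: 0.0853
grip_force: 0.7
```

```bash
python3 -c "
from h import *
st((15,17,14)); cam('side','s3.png');cam('top','t3.png')
c=cv2.imread('pics/s3.png')[150:350,180:440];cv2.imwrite('pics/s3c.png',cv2.resize(c,None,fx=3,fy=3))"
```

```text
t 4.03 jig [ 9.6 14.8] z 16.5 yaw-TH -0.0 F [-0.4 -0.6 -1.1] tz [-0. -0. -1.]
xyz [ 5.4 -2.2  2.5] turn [ 0.  0. -0.]
```

View pics/s3c.png

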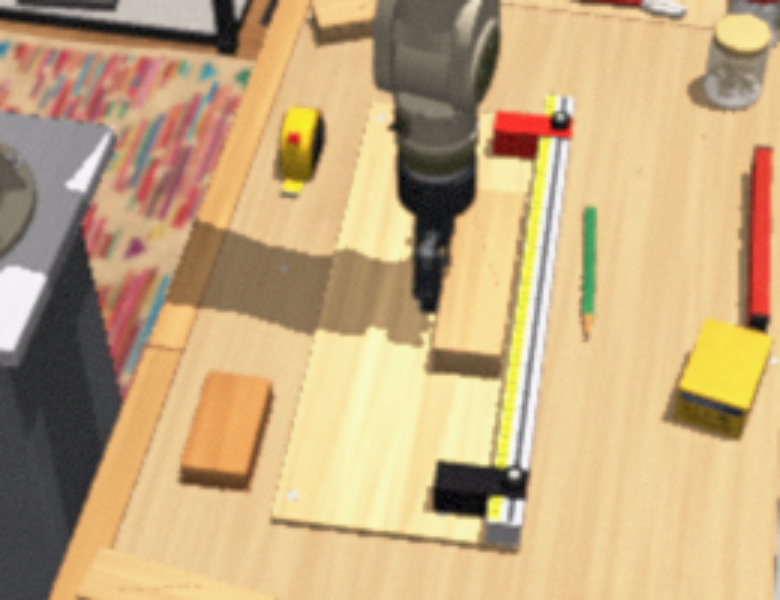

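The wood is now parallel to the fence, with only a small gap left along (520,250) and well clear of the stops. I'll close the gap gently.

{"fn": "apply_moves", "kwargs": {"rows": [{"xyz":[1,0,0],"turn":[0,0,0],"grip":1},{"xyz":[2,0,0],"turn":[0,0,0],"grip":1},{"xyz":[3,0,0],"turn":[0,0,0],"grip":1},{"xyz":[4,0,0],"turn":[0,0,0],"grip":1},{"xyz":[4,0,0],"turn":[0,0,0],"grip":1}]}}

```text
clock: 4.55
tcp_pos: [0.5413, -0.0176, 0.0165]
orientation: [0.0, 1.0, 0.021, 0.0]
wrist_force: [-1.6, 0.9, 1.5]
finger_gap: 0.0854
grip_force: 0.7
```

{"fn": "apply_moves", "kwargs": {"rows": [{"xyz":[0.7,0,0],"turn":[0,0,0],"grip":1},{"xyz":[1.4,0,0],"turn":[0,0,0],"grip":1},{"xyz":[2,0,0],"turn":[0,0,0],"grip":1},{"xyz":[2,0,0],"turn":[0,0,0],"grip":1}]}}

```text
clock: 4.88
tcp_pos: [0.5431, -0.0175, 0.0165]
orientation: [0.0, 1.0, 0.021, 0.0]
wrist_force: [-2.5, -1.2, 1.4]
finger_gap: 0.0856
grip_force: 1.2
```

{"fn": "apply_moves", "kwargs": {"rows": [{"xyz":[0.7,0,0],"turn":[0,0,0],"grip":1},{"xyz":[1.4,0,0],"turn":[0,0,0],"grip":1},{"xyz":[2,0,0],"turn":[0,0,0],"grip":1},{"xyz":[2,0,0],"turn":[0,0,0],"grip":1}]}}

```text
clock: 5.22
tcp_pos: [0.5444, -0.0174, 0.0165]
orientation: [0.0, 1.0, 0.021, -0.001]
wrist_force: [-4.5, -0.6, 4.4]
finger_gap: 0.0857
grip_force: 2.5
```

{"fn": "apply_moves", "kwargs": {"rows": [{"xyz":[0.7,0,0],"turn":[0,0,0],"grip":1},{"xyz":[1.4,0,0],"turn":[0,0,0],"grip":1},{"xyz":[2,0,0],"turn":[0,0,0],"grip":1},{"xyz":[2,0,0],"turn":[0,0,0],"grip":1}]}}

```text
clock: 5.55
tcp_pos: [0.5445, -0.0174, 0.0163]
orientation: [0.0, 1.0, 0.021, -0.002]
wrist_force: [-10.1, 0.6, 8.1]
finger_gap: 0.0852
grip_force: 5.0
```

The tool has stopped and the force has risen to 10 N, so the wood is against the fence. I'll back off, rise, shut the fingers and move round to the -y end.

{"fn": "apply_moves", "kwargs": {"rows": [{"xyz":[-10,0,0],"turn":[0,0,0],"grip":1},{"xyz":[-25,0,0],"turn":[0,0,0],"grip":1},{"xyz":[-25,0,-35],"turn":[0,0,0],"grip":1},{"xyz":[-25,0,-75],"turn":[0,0,0],"grip":0.5},{"xyz":[-20,35,-90],"turn":[0,0,0],"grip":0},{"xyz":[-10,70,-90],"turn":[0,0,0],"grip":0},{"xyz":[10,105,-90],"turn":[0,0,0],"grip":0},{"xyz":[30,140,-90],"turn":[0,0,0],"grip":0},{"xyz":[41,150,-90],"turn":[0,0,0],"grip":0},{"xyz":[41,150,-90],"turn":[0,0,0],"grip":0}]}}

```text
clock: 6.38
tcp_pos: [0.5981, -0.1695, 0.1066]
orientation: [0.001, 1.0, 0.02, 0.002]
wrist_force: [-0.6, -0.9, 0.1]
finger_gap: 0.0009
grip_force: 0.0
```

```bash
python3 -c "
from h import *
st((58,-135,20)); d,W=cam('top','t4.png');cam('side','s4.png')
m=show('work',W,(255,205,390,295),.048,.054);print(tojig(rect(W,m)[0]))
c=cv2.imread('pics/t4.png')[180:360,200:470];cv2.imwrite('pics/t4c.png',cv2.resize(c,None,fx=2.9,fy=2.9,interpolation=cv2.INTER_CUBIC))"
```

```text
t 6.38 jig [  64.2 -139.3] z 106.6 yaw-TH -0.19 F [-0.6 -0.9  0.1] tz [ 0.005 -0.002 -1.   ]
xyz [-6.6 -4.5 86.6] turn [ 0.002 -0.005 -0.003]
work 472 c [ 0.5854 -0.0226] size [0.0606 0.0822] ang 3.25 z 0.0505
[57.77386262  7.92488147]
```

View pics/t4c.png

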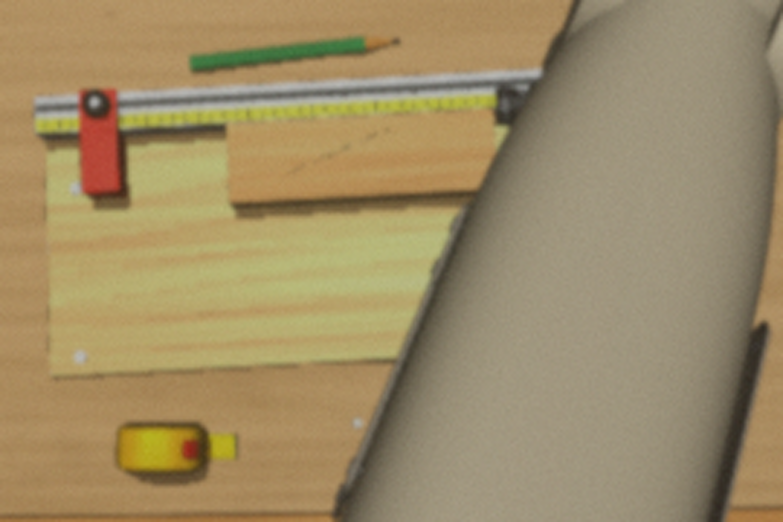

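The top view shows the wood's far side flat on the fence, spanning crop u 228 to 497 at v≈120. The red stop face is at u≈122, so about 83 mm remains to push. I'll lower the shut fingers behind the -y end.

{"fn": "apply_moves", "kwargs": {"rows": [{"xyz":[-6,-4,20],"turn":[0,0,0],"grip":0},{"xyz":[-6,-4,50],"turn":[0,0,0],"grip":0},{"xyz":[-6,-4,75],"turn":[0,0,0],"grip":0},{"xyz":[-6,-4,85],"turn":[0,0,0],"grip":0},{"xyz":[-6,-4,85],"turn":[0,0,0],"grip":0},{"xyz":[-6,-4,85],"turn":[0,0,0],"grip":0}]}}

```text
clock: 6.98
tcp_pos: [0.5878, -0.1607, 0.0218]
orientation: [-0.0, 1.0, 0.022, -0.0]
wrist_force: [0.4, 0.2, 0.5]
finger_gap: 0.0
grip_force: 0.0
```

```bash
python3 -c "
from h import *
st((58,-104,20))"
```

```text
t 6.98 jig [  54.3 -130.1] z 21.8 yaw-TH 0.07 F [0.4 0.2 0.5] tz [-0.001  0.    -1.   ]
xyz [  3.7 -26.1   1.8] turn [-0.     0.001  0.001]
```

{"fn": "apply_moves", "kwargs": {"rows": [{"xyz":[3,-5,0],"turn":[0,0,0],"grip":0},{"xyz":[3,-10,0],"turn":[0,0,0],"grip":0},{"xyz":[3,-15,0],"turn":[0,0,0],"grip":0},{"xyz":[3,-20,0],"turn":[0,0,0],"grip":0},{"xyz":[3,-25,0],"turn":[0,0,0],"grip":0},{"xyz":[3,-29,0],"turn":[0,0,0],"grip":0},{"xyz":[3,-33,0],"turn":[0,0,0],"grip":0},{"xyz":[3,-37,0],"turn":[0,0,0],"grip":0},{"xyz":[3,-41,0],"turn":[0,0,0],"grip":0},{"xyz":[3,-45,0],"turn":[0,0,0],"grip":0},{"xyz":[3,-49,0],"turn":[0,0,0],"grip":0},{"xyz":[3,-53,0],"turn":[0,0,0],"grip":0}]}}

```text
clock: 7.98
tcp_pos: [0.5893, -0.1094, 0.0221]
orientation: [0.001, 1.0, 0.021, 0.0]
wrist_force: [-0.1, -6.1, 3.7]
finger_gap: -0.0001
grip_force: 2.6
```

{"fn": "apply_moves", "kwargs": {"rows": [{"xyz":[0,-4,0],"turn":[0,0,0],"grip":0},{"xyz":[0,-8,0],"turn":[0,0,0],"grip":0},{"xyz":[0,-12,0],"turn":[0,0,0],"grip":0},{"xyz":[0,-16,0],"turn":[0,0,0],"grip":0},{"xyz":[0,-20,0],"turn":[0,0,0],"grip":0},{"xyz":[0,-24,0],"turn":[0,0,0],"grip":0},{"xyz":[0,-28,0],"turn":[0,0,0],"grip":0},{"xyz":[0,-32,0],"turn":[0,0,0],"grip":0}]}}

```text
clock: 8.65
tcp_pos: [0.588, -0.0773, 0.0221]
orientation: [0.001, 1.0, 0.021, 0.001]
wrist_force: [0.4, -5.8, 3.7]
finger_gap: -0.0002
grip_force: 2.5
```

```bash
python3 -c "
from h import *
st((58,-21,20)); cam('side','s5.png')
d,W=cam('top','t5.png')
m=show('work',W,(235,205,390,295),.048,.0525)
c=cv2.imread('pics/t5.png')[180:280,200:400];cv2.imwrite('pics/t5c.png',cv2.resize(c,None,fx=4,fy=4,interpolation=cv2.INTER_CUBIC))"
```

```text
t 8.65 jig [ 58.1 -46.8] z 22.1 yaw-TH -0.05 F [ 0.4 -5.8  3.7] tz [ 0.001 -0.002 -1.   ]
xyz [ -0.1 -25.8   2.1] turn [ 0.002 -0.001 -0.001]
work 47 c [0.5984 0.1049] size [0.0254 0.0104] ang 80.54 z 0.0502
```

View pics/t5c.png

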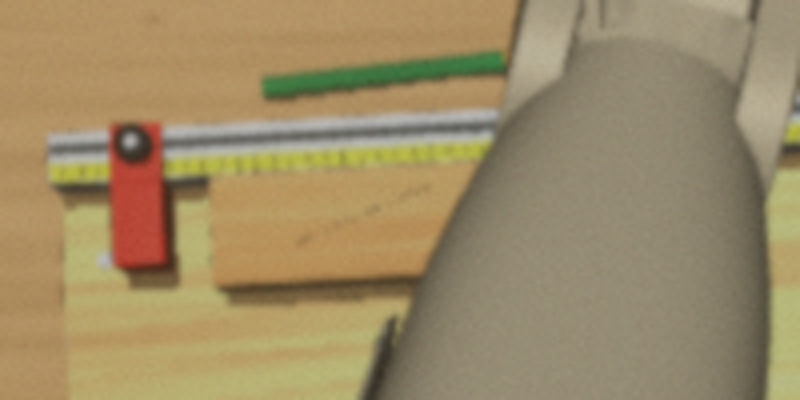

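The wood is still flat on the fence. Its end is at crop u≈212 and the stop face at u≈165, so about 25 mm is left.

{"fn": "apply_moves", "kwargs": {"rows": [{"xyz":[0,-4,0],"turn":[0,0,0],"grip":0},{"xyz":[0,-8,0],"turn":[0,0,0],"grip":0},{"xyz":[0,-12,0],"turn":[0,0,0],"grip":0},{"xyz":[0,-15,0],"turn":[0,0,0],"grip":0},{"xyz":[0,-17,0],"turn":[0,0,0],"grip":0},{"xyz":[0,-19,0],"turn":[0,0,0],"grip":0},{"xyz":[0,-20,0],"turn":[0,0,0],"grip":0},{"xyz":[0,-21,0],"turn":[0,0,0],"grip":0}]}}

```text
clock: 9.42
tcp_pos: [0.5868, -0.0556, 0.0216]
orientation: [0.0, 1.0, 0.021, 0.0]
wrist_force: [0.2, -4.4, 4.8]
finger_gap: 0.0
grip_force: 2.4
```

{"fn": "apply_moves", "kwargs": {"rows": [{"xyz":[0,-0.7,0],"turn":[0,0,0],"grip":0},{"xyz":[0,-1.4,0],"turn":[0,0,0],"grip":0},{"xyz":[0,-2,0],"turn":[0,0,0],"grip":0},{"xyz":[0,-2,0],"turn":[0,0,0],"grip":0}]}}

```text
clock: 9.75
tcp_pos: [0.5866, -0.0536, 0.0215]
orientation: [-0.0, 1.0, 0.021, 0.0]
wrist_force: [-0.4, -4.6, 3.6]
finger_gap: 0.0002
grip_force: 2.1
```

{"fn": "apply_moves", "kwargs": {"rows": [{"xyz":[0,-0.7,0],"turn":[0,0,0],"grip":0},{"xyz":[0,-1.4,0],"turn":[0,0,0],"grip":0},{"xyz":[0,-2,0],"turn":[0,0,0],"grip":0},{"xyz":[0,-2,0],"turn":[0,0,0],"grip":0}]}}

```text
clock: 10.08
tcp_pos: [0.5864, -0.0515, 0.0214]
orientation: [-0.0, 1.0, 0.021, -0.0]
wrist_force: [0.8, -3.8, 3.6]
finger_gap: -0.0001
grip_force: 2.1
```

{"fn": "apply_moves", "kwargs": {"rows": [{"xyz":[0,-0.7,0],"turn":[0,0,0],"grip":0},{"xyz":[0,-1.4,0],"turn":[0,0,0],"grip":0},{"xyz":[0,-2,0],"turn":[0,0,0],"grip":0},{"xyz":[0,-2,0],"turn":[0,0,0],"grip":0}]}}

```text
clock: 10.42
tcp_pos: [0.5863, -0.0501, 0.0215]
orientation: [0.001, 1.0, 0.021, -0.0]
wrist_force: [-0.4, -6.5, 3.1]
finger_gap: -0.0001
grip_force: 3.2
```

{"fn": "apply_moves", "kwargs": {"rows": [{"xyz":[0,-0.7,0],"turn":[0,0,0],"grip":0},{"xyz":[0,-1.4,0],"turn":[0,0,0],"grip":0},{"xyz":[0,-2,0],"turn":[0,0,0],"grip":0},{"xyz":[0,-2,0],"turn":[0,0,0],"grip":0}]}}

```text
clock: 10.75
tcp_pos: [0.5864, -0.0501, 0.0215]
orientation: [0.002, 1.0, 0.021, -0.0]
wrist_force: [0.2, -11.6, 3.2]
finger_gap: 0.0002
grip_force: 6.2
```

{"fn": "apply_moves", "kwargs": {"rows": [{"xyz":[0,-0.7,0],"turn":[0,0,0],"grip":0},{"xyz":[0,-1.4,0],"turn":[0,0,0],"grip":0},{"xyz":[0,-1.4,0],"turn":[0,0,0],"grip":0}]}}

```text
clock: 11.0
tcp_pos: [0.5866, -0.05, 0.0216]
orientation: [0.004, 1.0, 0.02, 0.0]
wrist_force: [0.0, -16.5, 1.7]
finger_gap: -0.0002
grip_force: 8.3
```

The tool has stopped and the force has risen to 16 N, so the wood is against the stop. I'll back off and look.

{"fn": "apply_moves", "kwargs": {"rows": [{"xyz":[0,8,0],"turn":[0,0,0],"grip":0},{"xyz":[0,25,0],"turn":[0,0,0],"grip":0},{"xyz":[0,30,-30],"turn":[0,0,0],"grip":0},{"xyz":[0,30,-65],"turn":[0,0,0],"grip":0},{"xyz":[-30,30,-90],"turn":[0,0,0],"grip":0.5},{"xyz":[-70,30,-90],"turn":[0,0,0],"grip":1},{"xyz":[-110,30,-90],"turn":[0,0,0],"grip":1},{"xyz":[-140,30,-90],"turn":[0,0,0],"grip":1},{"xyz":[-140,30,-90],"turn":[0,0,0],"grip":1}]}}

```text
clock: 11.75
tcp_pos: [0.4395, -0.0791, 0.1096]
orientation: [-0.003, 1.0, 0.021, -0.004]
wrist_force: [-0.9, -0.4, -1.4]
finger_gap: 0.0607
grip_force: 0.0
```

```bash
python3 -c "
from h import *
st((0,98,110)); d,W=cam('top','t6.png')
m=show('work',W,(244,205,390,295),.046,.0535);print(tojig(rect(W,m)[0]), tojig(np.nanmax(W[m],0)))
c=cv2.imread('pics/t6.png')[180:280,200:400];cv2.imwrite('pics/t6c.png',cv2.resize(c,None,fx=4,fy=4,interpolation=cv2.INTER_CUBIC))"
```

```text
t 11.75 jig [-90.4 -42.3] z 109.6 yaw-TH 0.0 F [-0.9 -0.4 -1.4] tz [-0.009  0.005 -1.   ]
xyz [  90.4 -140.3   -0.4] turn [-0.006  0.009  0.   ]
work 2370 c [0.5946 0.0651] size [0.0908 0.2031] ang 2.31 z 0.05
[70.71284587 95.1976422 ] [119.76051304 193.33189731]
```

View pics/t6c.png

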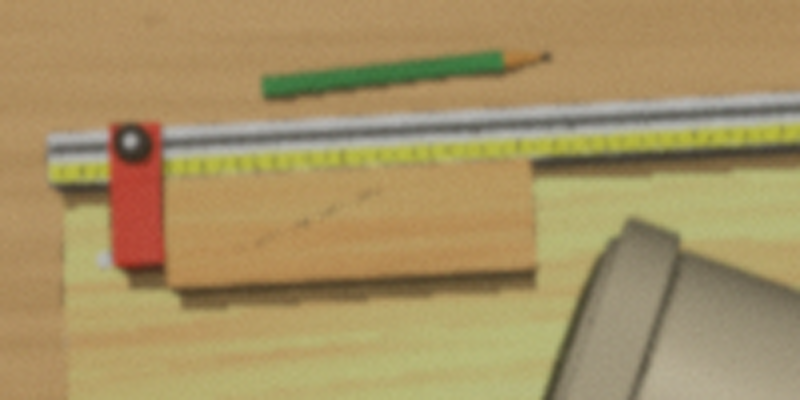

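It looks tight on both: the end is on the red stop at crop u≈166 and the long side follows the fence at v≈165. To make sure of the fence contact I'll give one light squaring press with the open fingers.

{"fn": "apply_moves", "kwargs": {"rows": [{"xyz":[20,-30,0],"turn":[0,0,0],"grip":1},{"xyz":[40,-65,0],"turn":[0,0,0],"grip":1},{"xyz":[60,-100,0],"turn":[0,0,0],"grip":1},{"xyz":[65,-127,0],"turn":[0,0,0],"grip":1},{"xyz":[65,-127,0],"turn":[0,0,0],"grip":1},{"xyz":[65,-127,35],"turn":[0,0,0],"grip":1},{"xyz":[65,-127,65],"turn":[0,0,0],"grip":1},{"xyz":[65,-127,85],"turn":[0,0,0],"grip":1},{"xyz":[65,-127,92],"turn":[0,0,0],"grip":1},{"xyz":[65,-127,92],"turn":[0,0,0],"grip":1},{"xyz":[65,-127,92],"turn":[0,0,0],"grip":1}]}}

```text
clock: 12.72
tcp_pos: [0.5075, 0.0476, 0.0195]
orientation: [-0.0, 1.0, 0.021, -0.0]
wrist_force: [-0.3, 0.0, -0.0]
finger_gap: 0.0852
grip_force: 0.0
```

```bash
python3 -c "
from h import *
st((17,85,17))"
```

```text
t 12.72 jig [-17.   81.4] z 19.5 yaw-TH 0.01 F [-0.3  0.  -0. ] tz [-0.001  0.001 -1.   ]
xyz [34.  -3.6  2.5] turn [-0.001  0.001  0.   ]
```

{"fn": "apply_moves", "kwargs": {"rows": [{"xyz":[5,0,1],"turn":[0,0,0],"grip":1},{"xyz":[10,0,2],"turn":[0,0,0],"grip":1},{"xyz":[15,0,2],"turn":[0,0,0],"grip":1},{"xyz":[20,0,2],"turn":[0,0,0],"grip":1},{"xyz":[24,0,2],"turn":[0,0,0],"grip":1},{"xyz":[27,0,2],"turn":[0,0,0],"grip":1},{"xyz":[29,0,2],"turn":[0,0,0],"grip":1},{"xyz":[31,0,2],"turn":[0,0,0],"grip":1},{"xyz":[32,0,2],"turn":[0,0,0],"grip":1}]}}

```text
clock: 13.47
tcp_pos: [0.5393, 0.0488, 0.0174]
orientation: [0.0, 1.0, 0.021, -0.0]
wrist_force: [0.2, -0.3, 0.3]
finger_gap: 0.0853
grip_force: 0.0
```

{"fn": "apply_moves", "kwargs": {"rows": [{"xyz":[0.7,0,0],"turn":[0,0,0],"grip":1},{"xyz":[1.4,0,0],"turn":[0,0,0],"grip":1},{"xyz":[2,0,0],"turn":[0,0,0],"grip":1},{"xyz":[2,0,0],"turn":[0,0,0],"grip":1}]}}

```text
clock: 13.8
tcp_pos: [0.5412, 0.0489, 0.0175]
orientation: [0.0, 1.0, 0.021, 0.0]
wrist_force: [0.5, 0.0, 0.5]
finger_gap: 0.0849
grip_force: 0.0
```

{"fn": "apply_moves", "kwargs": {"rows": [{"xyz":[0.7,0,0],"turn":[0,0,0],"grip":1},{"xyz":[1.4,0,0],"turn":[0,0,0],"grip":1},{"xyz":[2,0,0],"turn":[0,0,0],"grip":1},{"xyz":[2,0,0],"turn":[0,0,0],"grip":1}]}}

```text
clock: 14.13
tcp_pos: [0.5418, 0.0489, 0.0173]
orientation: [0.0, 1.0, 0.021, -0.001]
wrist_force: [-5.4, -0.6, 3.9]
finger_gap: 0.0853
grip_force: 2.6
```

Contact is at the same jig x as before (17 mm), so the wood is flat on the fence. I'll press a little more, then withdraw.

{"fn": "apply_moves", "kwargs": {"rows": [{"xyz":[0.7,0,0],"turn":[0,0,0],"grip":1},{"xyz":[1.5,0,0],"turn":[0,0,0],"grip":1},{"xyz":[1.5,0,0],"turn":[0,0,0],"grip":1}]}}

```text
clock: 14.38
tcp_pos: [0.5417, 0.0488, 0.0172]
orientation: [0.0, 1.0, 0.021, -0.003]
wrist_force: [-7.8, -0.4, 6.8]
finger_gap: 0.0856
grip_force: 4.5
```

{"fn": "apply_moves", "kwargs": {"rows": [{"xyz":[-5,0,0],"turn":[0,0,0],"grip":1},{"xyz":[-20,0,0],"turn":[0,0,0],"grip":1},{"xyz":[-35,0,-20],"turn":[0,0,0],"grip":1},{"xyz":[-40,0,-55],"turn":[0,0,0],"grip":1},{"xyz":[-50,20,-90],"turn":[0,0,0],"grip":1},{"xyz":[-70,50,-110],"turn":[0,0,0],"grip":1},{"xyz":[-90,85,-120],"turn":[0,0,0],"grip":1},{"xyz":[-110,120,-130],"turn":[0,0,0],"grip":1},{"xyz":[-110,150,-130],"turn":[0,0,0],"grip":1},{"xyz":[-110,150,-130],"turn":[0,0,0],"grip":1},{"xyz":[-110,150,-130],"turn":[0,0,0],"grip":1}]}}

```text
clock: 15.3
tcp_pos: [0.4419, -0.1073, 0.1481]
orientation: [0.0, 1.0, 0.02, 0.001]
wrist_force: [0.3, 0.6, -0.8]
finger_gap: 0.0857
grip_force: 0.0
```

```bash
python3 -c "
from h import *
st(); d,W=cam('top','t7.png')
a=W[214:262,244:340]; k=(a[...,2]>.049)&(a[...,2]<.0515)
m=show('tape',W,(235,315,290,350),.02,.08);show('sand',W,(385,300,450,350),.02,.05);show('pencil',W,(260,185,342,208),.003,.015)
c=cv2.imread('pics/t7.png')[180:280,200:400];cv2.imwrite('pics/t7c.png',cv2.resize(c,None,fx=4,fy=4,interpolation=cv2.INTER_CUBIC))"
```

```text
t 15.3 jig [-89.2 -70.5] z 148.1 yaw-TH -0.19 F [ 0.3  0.6 -0.8] tz [ 0.003 -0.001 -1.   ]
tape 524 c [0.3622 0.1407] size [0.0673 0.0365] ang 88.14 z 0.0602Traceback (most recent call last):
  File "<string>", line 5, in <module>
    m=show('tape',W,(235,315,290,350),.02,.08);show('sand',W,(385,300,450,350),.02,.05);show('pencil',W,(260,185,342,208),.003,.015)
                                               ~~~~^^^^^^^^^^^^^^^^^^^^^^^^^^^^^^^^^^^^
  File "h.py", line 19, in show
    m=piece(W,roi,zlo,zhi);r=rect(W,m); print(name,m.sum(),'c',np.round(r[0],4),'size',np.round(r[1],4),'ang',round(r[2],2),'z',round(float(np.nanmedian(W[m][:,2])),4)); return m
  File "h.py", line 17, in piece
    n,l,s,c=cv2.connectedComponentsWithStats(m); k=1+np.argmax(s[1:,4]); return l==k
                                                     ~~~~~~~~~^^^^^^^^^
    return _wrapfunc(a, 'argmax', axis=axis, out=out, **kwds)
    return bound(*args, **kwds)
ValueError: attempt to get argmax of an empty sequence
```

```bash
python3 -c "
import cv2
c=cv2.imread('pics/t7.png')[180:280,200:400];cv2.imwrite('pics/t7c.png',cv2.resize(c,None,fx=4,fy=4,interpolation=cv2.INTER_CUBIC))"
```

```text
(no output)
```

View pics/t7c.png

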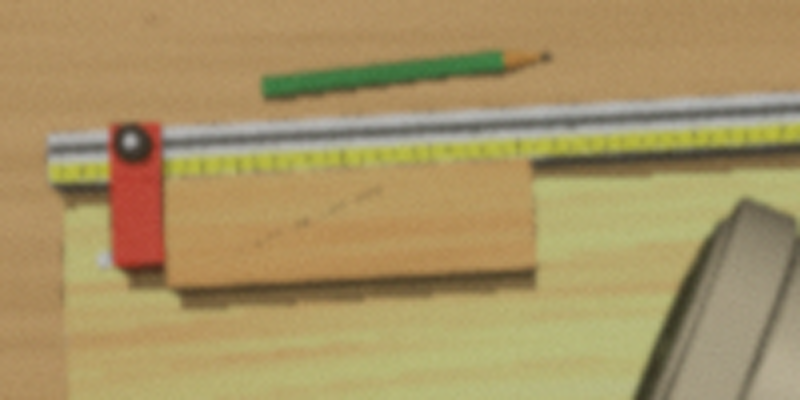

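The wood is tight against the red stop (u≈166) and the fence (v≈165), the pencil hasn't moved, and the robot is clear. I'll hand it in.

```bash
python3 -c "
from workcell import ticket
print(ticket.hand_in())"
```

```text
the job is handed in; nothing more can be done
None
```

The wood was pushed flat to the fence, then along it to the red stop, and I handed the job in at about 15 s with the wood tight against both and the robot clear. The tape measure and pencil had not moved; the arm hid the sanding block in the last picture, but no move went near it.

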